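# Weigh a connecting rod's small end on the balancing stand

### The job

Take the one-piece connecting rod (the one without a bolted cap) out of the wooden rack and hang it by its big eye on the balancing stand's spigot, with its small end lying on the rest of the scale; let both ends down by feel, neither dropped nor forced, and let go. Then press the scale's round hold key just until it clicks, no further and not down to its stop, and let it come back up. Leave the other rod, the piston and the spanner where they are.

Things in the scene. Friction and masses are not known exactly. Their poses are not given: they have to be found in the camera images.
- rod: One-piece steel connecting rod, 0.27-0.53 kg, on edge in one of the rack's slots. Origin: mid-height of the shank near the balance point, the place to grip. x = axis of both eyes (across the rod), y = along the rod to the big eye, z up. Shank 13 mm thick (x), 20 mm high (z), free from y = -60 to +20 mm.
- big_eye (a point): Centre of the rod's big eye (rod's axes), at rod y = +50 mm: 56 mm outside, bore 42 mm, 20 mm thick. Hung, the top of its bore lies on the spigot and its centre is 3 mm below the spigot's axis.
- small_eye (a point): Centre of the rod's small eye (rod's axes), at rod y = -80 mm: 31 mm outside, bore 20 mm, 20 mm thick.
- cap_rod: The other rod, in the rack's other slot: same length, origin and axes, but a smaller split big end with a bolted cap (bosses and bolts above and below). To be left alone.
- rack: Fixed plywood rack. Origin on the bench between the slots; x across them, y along the rods to the big eyes. Slots at x = -45 and +45 mm hold the rods' axes 48 mm above the bench (origins at y = 0). Notched cross boards at y = +50 and -80 mm, 14 mm thick, 46 mm high, notches 24 mm wide, carry the eyes; base board 14 mm thick. Rods come out straight up.
- stand: Fixed balancing stand with a level steel spigot, 36 mm thick (30 mm at its bevelled tip). Origin on the bench below it; x along the spigot from free tip (x = -26 mm) to shoulder (x = +16 mm, 47 mm across), y from the scale to the spigot. The spigot's axis is 103 to 117 mm above the bench, as its carriage was clamped: not reported, see or feel it. A well hung rod is at x = 0, its y along this y.
- column_top (a point): Top of the stand's upright column (22 mm thick), 145 mm above the bench at stand x = +52 mm, y = 0. The grey carriage clamped on it reaches from x = +32 to +72 mm, y = -22 to +22 mm, and 22 mm above and below the spigot's axis.
- scale: Fixed bench scale, 140 mm wide (y), 190 mm deep, on the stand's 8 mm base plate; axes as the stand's. Origin under its feet below the rest's middle. Pan 59 mm above the bench (110 mm square), case top 53 mm; display and keys in front of the pan (towards -x).
- rest (a point): Middle of the flat top, 36 mm (x) by 32 mm (y), of the steel rest standing on the scale's pan: 91.5 mm above the bench, 130 mm from the spigot along the stand's -y. The underside of the rod's small eye lies on it; the rod then slopes by up to 3 degrees, as the spigot's height has it.
- key_base (a point): Point on the scale's case top (53 mm above the bench) under the centre of the hold key, the only raised key: a round white cap, 19 mm across, beside the display. With the key up, its top is 5 to 9 mm above this point: how much is not reported, feel it.
- hold_key (a joint): Travel of the hold key downwards in m: 0 up, 0.005 at its hard stop. Dome key: the force rises to about 4.5 N at 1.1 mm, drops to about 2 N at 3 mm (the click), then rises again steeply: 5 N at 3.8 mm, 10 N at 4.2 mm. It springs back when let go.
- piston: Aluminium piston, 68 mm across, 50 mm high, standing on the bench; origin at the centre of its underside. To be left alone.
- spanner: Spanner, 150 mm long, lying on the bench; origin under its middle. To be left alone.

How it is judged:
On the way, in this order (a step that is already met when the one before it is completed fails the run):
1. the rod hangs by its big eye on the spigot with its small end on the scale's rest, let go (contact force between rod and stand above 0.4 N and contact force between rod and scale above 0.2 N and contact force between rod and the arm below 0.05 N and contact force between rod and the fingers below 0.05 N and x of big_eye in the frame of stand between -0.02 and 0.01 m and y of big_eye in the frame of stand between -0.01 and 0.01 m and z of big_eye in the frame of stand between 0.092 and 0.118 m and horizontal distance between small_eye and rest below 0.02 m and distance between small_eye and rest below 0.026 m), for 0.3 s.
2. the hold key has been pressed past its click (more than 2 mm) (value of joint hold_key above 0.002 m).
At the end, for the whole second after the job is handed in: The rod is still, borne by the spigot in its big eye (eye centre 6 mm or more inside the tip, within 10 mm sideways of the spigot) and by the scale's rest under its small eye (its centre within 20 mm of the rest's middle from above); the hold key is up again (contact force between rod and stand above 0.4 N and contact force between rod and scale above 0.2 N and x of big_eye in the frame of stand between -0.02 and 0.01 m and y of big_eye in the frame of stand between -0.01 and 0.01 m and z of big_eye in the frame of stand between 0.092 and 0.118 m and horizontal distance between small_eye and rest below 0.02 m and distance between small_eye and rest below 0.026 m and linear speed of rod below 0.02 m/s and value of joint hold_key below 0.0008 m); the robot touches nothing.
It fails at once if the rod was dropped: it fell faster than 0.15 m/s with no finger on it (contact force between rod and the fingers below 0.1 N and linear speed of rod above 0.15 m/s).
It fails at once if the rod was pressed onto the stand or the scale with more than 25 N (contact force between rod and scale above 25 N or contact force between rod and stand above 25 N).
It fails at once if the hold key was pushed on past its click, towards its stop (more than 4 mm) (value of joint hold_key above 0.004 m).
It fails at once if the other rod, the piston or the spanner was moved by more than 15 mm (distance of any of cap_rod, piston, spanner from where it was at the start of the episode above 0.015 m).
It also fails if it takes over 64 s, if anything falls off the work surface, if the arm or the gripper's body presses on something with over 40 N, if the wrist force passes 120 N, or if a joint passes its speed limit or range.

### The arm

A 7-joint arm with a two-finger parallel gripper is mounted at the origin on the work surface. World frame = base frame: x ahead of the robot, y to its left, z up, the work surface at z = 0. Lengths are in m, angles in rad, forces in N, time in s.
With the tool pointing down it reaches from about 0.35 to 0.9 m from the base axis. Payload 8.1 kg.
Tool frame: the origin (TCP) lies at the very end of the fingers, on their centre line; the grasp point (between the pads) lies 19 mm behind it (arm.tcp_to_grasp is the z of the grasp point in the tool frame, in m); z points along the fingers, y is the line along which they close (so a half turn about z gives the same grasp; the last joint's range is limited). The gripper opens to 92 mm and grips with 3 to 60 N. Pads are 19 mm wide; open, the fingers measure 130 mm over their backs; the gripper's body (75 mm by 190 mm) begins 47 mm behind the grasp point.
Start: joints at [1.042, 0.434, 0.025, 1.573, -0.012, 1.134, -0.075], TCP at [0.258, -0.569, 0.227] pointing down, gripper open.
Joint ranges: [-2.62, 2.62], [-0.44, 2.09], [-1.27, 1.32], [0.08, 2.57], [-1.32, 4.46], [0.12, 2], [-2.74, 2.74]. Speed limits (rad/s): [2.22, 2.22, 3.01, 3.01, 3.14, 3.14, 3.14].

### API

Orientations are given as a rotation vector (axis times angle).
In Python, from cell import readout, vision, sign_off, arm gives the robot as it stands. The module is installed in compiled form; this text tells all that it offers.
- The arm moves only by the shell command python3 -m creep 'ROWS' [FORCE]. ROWS is JSON, a list of rows, each a list of 5 numbers: the shift along the tool's x, y, z in units of 4 cm (1.0 is 4 cm), then the turn about the tool's z in units of 4 degrees (1.0 is 4 degrees), then the opening, from 0 (shut) to 1 (fully open). A call has 1 to 12 rows; each row shifts and turns the commanded pose from where the row before left it, along the tool's axes as they then stand; what a row does not reach is not made up. A row lasts 1/8 s, in which the tool goes at most 62.5 mm and 10.7 degrees, less where a joint would pass 70% of its speed; a pose out of reach is approached as far as the arm can. A call with a number of a shift or a turn outside -1 to 1 is refused whole. A call with a gripper value outside its range is refused whole. The fingers move at their own pace and stop on an object; FORCE is the grip in N (left out, the last holds). Time passes only in rows, so rows that do not move let the fingers close. It gives the time, the measured TCP pose, the force, the opening and the grip force at its end, in the units of the state.
- readout.observe(): the state, without advancing time (a new reading comes with each control period).
- vision.get_image(name): name is "side" or "top" or "wrist"; returns a dict with "pixels" (384x512x3 uint8, blue, green, red), "z_map" (384x512 float32, m along the optical axis (not along the pixel's ray), 0 where there is no reading), "camera_matrix" (3x3 intrinsics, pixels), "position" and "rotation" of the camera in the world. Camera axes: x right, y up, looking along -z (the intrinsics and any distortion apply to the point x, -y, -z); pixel columns grow to the right and rows downward; lengths in m; the calibration is good to about 2 mm. A picture is of the moment at which its call begins.
- sign_off(): hands the job in; it is judged then, once.
The state is a dict: "clock": time; "joints": joint angles; "dq": joint speeds; "joint_efforts": joint torques, N m; "position": TCP position; "ee_rot": TCP orientation; "force": force on the tool from outside, world axes, zero at the start; "ft_torque": the same for the moment, N m; "width": opening from 0.0 (shut) to 1.0 (fully open); "gripper_force": force on a finger pad.
Only numpy, scipy, OpenCV 4.12 (cv2) and the standard library are available. Lean on these libraries where they do the work, as an engineer would, in place of code of your own. Each camera call takes 0.05 s, during which the arm holds its last target. There are 200 camera calls.

## Working session

There is one attempt and no reset: what is moved stays moved. The work goes in short steps, Python scripts to look and compute and a shell command to move; the robot and the scene stay as the last step left them, time stands still between calls to the robot, and variables do not carry over. Pictures are saved under pics/ and viewed, at most 10 in all, crops included, and the job is handed in when it is done.

```bash
mkdir -p pics; cat > h.py <<'E'
import numpy as np, cv2
from cell import readout, vision, arm
from scipy.spatial.transform import Rotation as R
def grab(n,save=None):
    im=vision.get_image(n)
    if save: cv2.imwrite('pics/'+save,im['pixels'])
    return im
def cloud(im):
    K=np.array(im['camera_matrix']);z=im['z_map'];v,u=np.mgrid[:z.shape[0],:z.shape[1]]
    p=np.stack([(u-K[0,2])/K[0,0]*z,-(v-K[1,2])/K[1,1]*z,-z],-1)
    Rm=np.array(im['rotation']); Rm=Rm if Rm.shape==(3,3) else R.from_rotvec(Rm).as_matrix()
    w=p@Rm.T+np.array(im['position']); w[z==0]=np.nan
    return w
def st():
    s=readout.observe();print({k:np.round(s[k],3).tolist() for k in('clock','position','ee_rot','force','width','gripper_force')});return s
E
python3 - <<'E'
from h import *
s=st();print(R.from_rotvec(s['ee_rot']).as_matrix().round(3))
for n in('top','side'):
    im=grab(n,n+'0.png');np.savez(n+'0.npz',w=cloud(im));print(n,im['position'],im['rotation'],im['camera_matrix'])
E
```

```text
{'clock': 0.0, 'position': [0.258, -0.569, 0.226], 'ee_rot': [-3.069, -0.663, 0.001], 'force': [-0.006, -0.277, -0.68], 'width': 0.996, 'gripper_force': 0.0}
[[ 0.911  0.413 -0.001]
 [ 0.413 -0.911  0.001]
 [-0.    -0.002 -1.   ]]
top [0.38994251 0.02177246 1.07231376] [ 0.11181038 -0.13019913 -1.54264724] [[430.12104047   0.         243.72948392]
 [  0.         430.12104047 190.99731188]
 [  0.           0.           1.        ]]
side [0.46408576 0.68123811 0.57031557] [ 0.0670088  -1.42747763 -2.73893534] [[413.78532853   0.         255.65316404]
 [  0.         413.78532853 198.89689356]
 [  0.           0.           1.        ]]
```

View pics/top0.png

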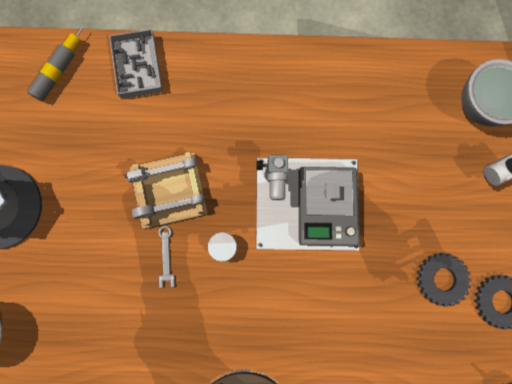

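View pics/side0.png

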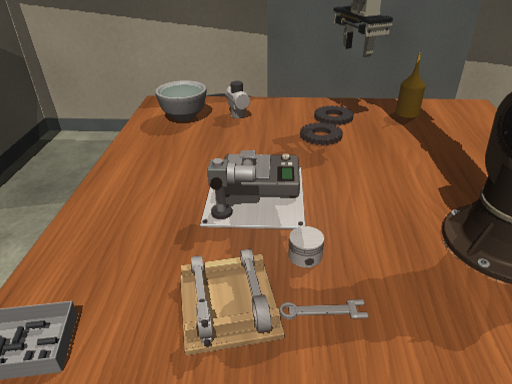

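The top view shows the rack at about (170,190). The one-piece rod is the lower one, with its big eye near (140,212); the capped rod is the upper one. The spigot runs (277,170)→(277,198), the scale is at (330,205) and the hold key at (351,232). The side view confirms it: the right-hand rod has the round eye, and the left one has bolts.

```bash
python3 - <<'E'
from h import *
w=np.load('top0.npz')['w'];im=cv2.imread('pics/top0.png')
def reg(u0,u1,v0,v1,z0,z1):
    p=w[v0:v1,u0:u1].reshape(-1,3);p=p[(p[:,2]>z0)&(p[:,2]<z1)];return p
def rect(p,n):
    r=cv2.minAreaRect(p[:,:2].astype(np.float32)*1000);print(n,len(p),np.round(r[0],1),np.round(r[1],1),round(r[2],2),'z',np.round(np.percentile(p[:,2],[5,50,95]),4))
rect(reg(115,225,195,235,.05,.11),'rod')
rect(reg(115,225,145,186,.05,.11),'caprod')
rect(reg(115,225,145,235,.025,.11),'rack')
rect(reg(262,300,150,210,.085,.125),'spig')
rect(reg(262,300,150,210,.138,.16),'coltop')
rect(reg(262,300,176,210,.10,.15),'spigfront')
rect(reg(295,365,160,218,.055,.07),'pan')
rect(reg(295,365,150,255,.045,.07),'scale')
rect(reg(295,365,160,218,.085,.11),'rest')
rect(reg(343,360,224,241,.0555,.08),'key')
for z in (w[231,351],w[192,337],w[190,277],w[180,277]):print(z.round(4))
a=cv2.resize(im[145:255,115:225],(540,540),interpolation=2);b=cv2.resize(im[150:250,255:365],(594,540),interpolation=2)
cv2.imwrite('pics/z1.png',cv2.resize(np.hstack([a[:,:],b]),(800,381)))
E
```

```text
rod 511 [503.8 168.4] [213.6  84.2] 79.85 z [0.0553 0.0605 0.0764]
caprod 489 [597.1 213.3] [ 20.6 168.9] 15.23 z [0.0539 0.0597 0.0766]
rack 1781 [525.3 180.4] [216.6 203.8] 14.31 z [0.0331 0.0555 0.0756]
spig 161 [571.6 -60.3] [99.2 52.1] 15.36 z [0.1047 0.1197 0.1245]
coltop 127 [593.2 -59.3] [37.1 52.5] 69.2 z [0.1382 0.1432 0.1471]
spigfront 400 [549.3 -62.4] [51.1 45.2] 0.86 z [0.1128 0.1294 0.1362]
pan 1928 [ 550.8 -190.9] [134.5 122. ] 89.59 z [0.0558 0.0591 0.0621]
scale 4302 [ 522.4 -192.8] [189.6 141.1] 1.26 z [0.0498 0.0555 0.0614]
rest 226 [ 551.9 -192.2] [36.1 33. ] 2.44 z [0.088  0.0915 0.0942]
key 84 [ 456.4 -239.9] [36.6 30.6] 10.92 z [0.0557 0.0591 0.0641]
[ 0.4588 -0.2424  0.0633]
[ 0.5458 -0.2033  0.0938]
[ 0.541  -0.0613  0.1303]
[ 0.5632 -0.0609  0.1324]
```

View pics/z1.png

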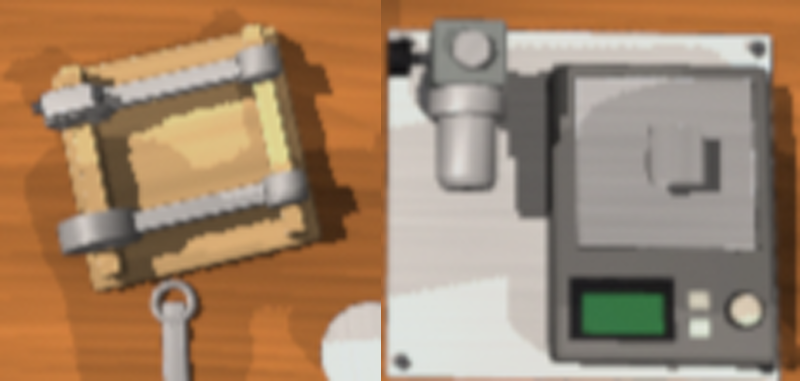

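The crop shows the one-piece rod with its eye centres near (92,232) and (287,187), the spigot tip at (465,185), the rest at (685,155) and the key at (745,308).

```bash
python3 - <<'E'
from h import *
w=np.load('top0.npz')['w']
p=w[195:235,115:225].reshape(-1,3);p=p[(p[:,2]>.052)&(p[:,2]<.11)]
# rod top points: robust line fit
a=np.radians(15)
for _ in range(3):
    ex=np.array([np.cos(a),np.sin(a)]);ey=np.array([-np.sin(a),np.cos(a)])
    X=p[:,:2]@ex;Y=p[:,:2]@ey
    if _==0:
        h,b=np.histogram(X,40);c=b[h.argmax()]
    m=abs(X-c-.0)<.013
    k=np.polyfit(Y[m],X[m],1);a-=np.arctan(k[0]);c=np.median(X[m])
print(np.degrees(a),c,np.percentile(Y[m],[0,1,99,100]),ex,ey)
q=p[m]
for lo in np.arange(Y[m].min(),Y[m].max(),.01):
    s=(Y[m]>=lo)&(Y[m]<lo+.01)
    if s.any():print(round(lo,3),s.sum(),X[m][s].mean().round(4),q[s,2].max().round(4))
E
```

```text
14.544341577205287 0.5415417626289807 [-0.02730083 -0.02576867  0.14165092  0.14460731] [0.96793424 0.25120373] [-0.25120373  0.96793424]
-0.027 33 0.5403 0.0643
-0.017 31 0.5408 0.0667
-0.007 33 0.5423 0.0641
0.003 24 0.5418 0.0612
0.013 23 0.5422 0.0624
0.023 24 0.5418 0.0621
0.033 23 0.5419 0.0604
0.043 26 0.5422 0.0612
0.053 23 0.542 0.0612
0.063 24 0.5417 0.0619
0.073 22 0.5418 0.0609
0.083 30 0.5414 0.0659
0.093 40 0.5418 0.0745
0.103 41 0.5413 0.0773
0.113 40 0.5415 0.0795
0.123 33 0.5412 0.0779
0.133 31 0.5407 0.0715
0.143 3 0.5467 0.0592
```

```bash
python3 -m creep '[[1,0,0,-1,1],[1,0,0,-1,1],[1,0,0,-1,1],[1,0,0,-1,1],[1,0,0,-1,1],[1,0,0,-1,1],[1,0,0,-1,1],[1,0,0,-1,1],[1,0,0,-1,1],[1,0,0,-1,1]]' 20
cat >> h.py <<'E'
def togo(x,y,z,yaw):
    """remaining move in units: yaw = world angle (deg) of tool y"""
    s=readout.observe();M=R.from_rotvec(s['ee_rot']).as_matrix()
    cur=np.degrees(np.arctan2(M[1,1],M[0,1]));d=M.T@(np.array([x,y,z])-s['position'])
    print('t',s['clock'],'pos',np.round(s['position'],4),'yaw',cur.round(2),'togo',(d/.04).round(3),'turn',(-(yaw-cur)/4).round(3),'F',np.round(s['force'],2),'w',s['width'],s['gripper_force'])
E
python3 -c "
from h import *
togo(.507,.201,.227,14.5)"
```

```text
clock: 1.35
position: [0.5481, -0.3037, 0.2263]
ee_rot: [-2.656, -1.677, 0.001]
force: [0.2, -0.2, 0.4]
width: 1.003
gripper_force: 0.0
t 1.35 pos [ 0.5481 -0.3037  0.2263] yaw -25.48 togo [10.949 -6.357 -0.014] turn -9.995 F [ 0.17 -0.24  0.41] w 1.0025338464082214 0.0
```

```bash
python3 -m creep '[[1,-0.18,0,-0.83,1],[1,-0.18,0,-0.83,1],[1,-0.18,0,-0.83,1],[1,-0.18,0,-0.83,1],[1,-0.18,0,-0.83,1],[1,-0.18,0,-0.83,1],[1,-0.18,0,-0.83,1],[1,-0.18,0,-0.83,1],[1,-0.18,0,-0.83,1],[1,-0.18,0,-0.83,1],[1,-0.18,0,-0.83,1],[0.9,-0.18,0,-0.83,1]]' 20 >/dev/null
python3 - <<'E'
from h import *
togo(.507,.201,.227,14.5)
im=grab('wrist','wr1.png');np.savez('wr1.npz',w=cloud(im))
E
```

```text
t 2.85 pos [0.5238 0.1699 0.2264] yaw 14.37 togo [ 0.857 -0.215 -0.015] turn -0.033 F [ 1.18  1.01 -0.51] w 1.0006210891753795 0.0
```

View pics/wr1.png

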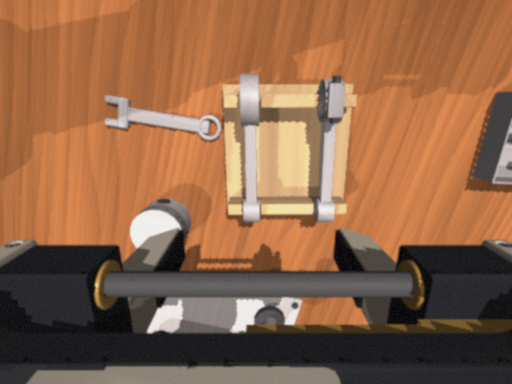

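The wrist view shows the one-piece rod at (250,75–215), the capped rod on its right with bolts at (334,95), and the spanner and piston to the left.

```bash
python3 - <<'E'
from h import *
w=np.load('wr1.npz')['w']
p=w[65:228,230:272].reshape(-1,3);p=p[(p[:,2]>.052)&(p[:,2]<.11)]
ex=np.array([.9679,.2512]);ey=np.array([-.2512,.9679])
X=p[:,:2]@ex;Y=p[:,:2]@ey
print(np.percentile(Y,[0,1,99,100]))
for lo in np.arange(Y.min(),Y.max(),.015):
    s=(Y>=lo)&(Y<lo+.015);print(round(lo,3),s.sum(),X[s].mean().round(4),X[s].min().round(4),X[s].max().round(4),p[s,2].max().round(4))
togo(.507,.201,.029,14.5)
E
```

```text
[-0.02633825 -0.02167229  0.1447511   0.146366  ]
-0.026 130 0.5393 0.5297 0.5494 0.0669
-0.011 219 0.5391 0.5298 0.5482 0.0664
0.004 121 0.5395 0.5328 0.5482 0.0617
0.019 135 0.5389 0.5328 0.5448 0.0617
0.034 140 0.539 0.5331 0.5449 0.0619
0.049 143 0.5393 0.5334 0.5451 0.062
0.064 149 0.5391 0.5326 0.5452 0.0625
0.079 179 0.5391 0.5294 0.5486 0.0626
0.094 264 0.5392 0.529 0.5487 0.0772
0.109 297 0.5391 0.5289 0.5488 0.0797
0.124 299 0.5391 0.5291 0.5488 0.0792
0.139 131 0.5391 0.5291 0.5488 0.0699
t 2.9 pos [0.5213 0.1755 0.2268] yaw 14.87 togo [ 0.691 -0.179  4.947] turn 0.093 F [-2.54  4.    0.69] w 1.0051152124707043 0.0
```

```bash
python3 -m creep '[[0.4,-0.15,0.5,0,1],[0,0,0.5,0,1],[0,0,0,0,1],[0,0,0,0,1]]' 20 >/dev/null
python3 -c "
from h import *
togo(.5047,.2012,.029,14.5)"
```

```text
t 3.4 pos [0.5152 0.1824 0.1872] yaw 14.2 togo [ 0.519 -0.141  3.955] turn -0.075 F [-1.17  0.53  0.29] w 1.0027171174598708 0.0
```

```bash
python3 -m creep '[[0.5,-0.14,0.3,-0.08,1],[0,0,0.8,0,1],[0,0,0.8,0,1],[0,0,0.8,0,1],[0,0,0.6,0,1],[0,0,0.3,0,1],[0,0,0.2,0,1],[0,0,0,0,1],[0,0,0,0,1]]' 20 >/dev/null
python3 -c "
from h import *
togo(.5047,.2012,.029,14.5)"
```

```text
t 4.525 pos [0.505  0.2009 0.0355] yaw 14.55 togo [ 0.01  -0.006  0.162] turn 0.012 F [-0.66  0.81  1.28] w 0.9988692804635705 0.0
```

```bash
python3 -m creep '[[0,0,0.16,0,0.6],[0,0,0,0,0.3],[0,0,0,0,0],[0,0,0,0,0],[0,0,0,0,0],[0,0,0,0,0]]' 35
python3 -c "
from h import *
togo(.5047,.2012,.17,14.5)"
```

```text
clock: 5.28
position: [0.5045, 0.2006, 0.0284]
ee_rot: [1.922, 2.485, 0.0]
force: [-0.0, 0.3, 0.8]
width: 0.398
gripper_force: 0.0
t 5.275 pos [0.5045 0.2006 0.0284] yaw 14.55 togo [ 0.013  0.008 -3.541] turn 0.013 F [-0.04  0.28  0.77] w 0.39838244934402567 0.0
```

```bash
python3 -m creep '[[0,0,0,0,0],[0,0,0,0,0],[0,0,0,0,0],[0,0,0,0,0],[0,0,0,0,0],[0,0,-0.1,0,0],[0,0,-0.3,0,0],[0,0,-0.5,0,0]]' 35
python3 -c "
from h import *
togo(.5047,.2012,.17,14.5)"
```

```text
clock: 6.28
position: [0.5037, 0.2003, 0.0646]
ee_rot: [-1.922, -2.484, 0.003]
force: [0.8, 0.2, -3.6]
width: 0.134
gripper_force: 35.0
t 6.275 pos [0.5037 0.2003 0.0646] yaw 14.56 togo [ 0.016  0.024 -2.634] turn 0.015 F [ 0.76  0.21 -3.6 ] w 0.13370060386572946 34.99376177787781
```

```bash
python3 -m creep '[[0,0,-0.8,0,0],[0,0,-1,0,0],[0,0,-0.8,0,0],[0,0,0,0,0]]' 35 | head -2
python3 - <<'E'
from h import *
from scipy.optimize import least_squares
w=np.load('top0.npz')['w']
P=w[145:260,255:370].reshape(-1,3);P=P[~np.isnan(P[:,0])]
# scale yaw from case/pan: top-down rect of the case points
c=P[(P[:,2]>.045)&(P[:,2]<.07)&(P[:,1]<-.13)]
for z0,z1 in((.049,.0565),(.0565,.063)):
    q=c[(c[:,2]>z0)&(c[:,2]<z1)];r=cv2.minAreaRect((q[:,:2]*1000).astype(np.float32));print(r,len(q))
s=P[(abs(P[:,1]+.062)<.021)&(P[:,2]>.105)&(P[:,0]<.60)&(P[:,0]>.505)]
for lo in np.arange(.51,.60,.006):
    m=(s[:,0]>=lo)&(s[:,0]<lo+.006)
    if m.any():
        t=s[m];h=t[t[:,2]>t[:,2].max()-.004];print(round(lo,3),m.sum(),'y',t[:,1].min().round(4),t[:,1].max().round(4),'top',np.sort(t[:,2])[-4:].round(4),'ymid',np.mean(h[:,1]).round(4))
m=(s[:,0]>.53)&(s[:,0]<.562)&(abs(s[:,1]+.062)<.017)
f=lambda p,k:np.hypot(k[:,1]-(p[0]+p[2]*(k[:,0]-.549)),k[:,2]-p[1])-.018
o=least_squares(f,[-.062,.112,0],args=(s[m],),loss='soft_l1',f_scale=.001);print('axis y,z,slope',o.x,np.std(o.fun),m.sum())
k=P[(np.hypot(P[:,0]-.456,P[:,1]+.242)<.02)&(P[:,2]>.0565)];print('key',np.median(k[k[:,2]>.059],0),k[:,2].max(),len(k))
ct=P[(P[:,2]>.141)&(P[:,2]<.16)];print('col',ct.mean(0),len(ct))
E
```

```text
clock: 6.78
position: [0.5055, 0.2014, 0.171]
((521.5919189453125, -196.15109252929688), (189.6037139892578, 131.63491821289062), 0.3283616006374359) 2076
((520.7534790039062, -194.56216430664062), (180.10562133789062, 125.33228302001953), 0.5904341340065002) 1856
0.522 45 y -0.078 -0.0467 top [0.131  0.131  0.1312 0.1327] ymid -0.0624
0.528 40 y -0.0779 -0.0448 top [0.1334 0.1346 0.1346 0.1348] ymid -0.0622
0.534 45 y -0.0778 -0.0448 top [0.1331 0.1332 0.1336 0.1343] ymid -0.0631
0.54 44 y -0.0777 -0.0448 top [0.1322 0.1329 0.1338 0.134 ] ymid -0.064
0.546 41 y -0.0777 -0.0445 top [0.1329 0.1329 0.1333 0.1359] ymid -0.0616
0.552 41 y -0.0776 -0.0447 top [0.1324 0.1338 0.1362 0.1366] ymid -0.0614
0.558 43 y -0.0776 -0.0445 top [0.1325 0.1336 0.1337 0.134 ] ymid -0.0626
0.564 62 y -0.0824 -0.0414 top [0.1379 0.1382 0.1386 0.1388] ymid -0.0626
0.57 49 y -0.0817 -0.0412 top [0.1389 0.1389 0.139  0.1391] ymid -0.061
0.576 47 y -0.0818 -0.0411 top [0.1378 0.138  0.1386 0.1392] ymid -0.0608
0.582 57 y -0.0828 -0.0413 top [0.1392 0.1397 0.1409 0.1415] ymid -0.0597
0.588 54 y -0.0827 -0.0422 top [0.1453 0.1466 0.1472 0.1479] ymid -0.0604
0.594 53 y -0.0828 -0.0423 top [0.1469 0.147  0.1473 0.1473] ymid -0.0621
axis y,z,slope [-0.06262381  0.11394904  0.01824997] 0.0013685972111447467 210
key [ 0.45918132 -0.24092367  0.06144688] 0.06545828415286392 63
col [ 0.60158872 -0.06182898  0.14484932] 75
```

```bash
python3 -m creep '[[-0.4,-0.1,0,0.3,0],[-0.8,-0.17,0,0.34,0],[-0.8,-0.17,0,0.34,0],[-0.8,-0.17,0,0.34,0],[-0.8,-0.17,0,0.34,0],[-0.8,-0.17,0,0.34,0],[-0.8,-0.17,0,0.34,0],[-0.8,-0.17,0,0.34,0],[-0.8,-0.17,0,0.34,0],[-0.8,-0.17,0,0.34,0],[-0.2,0,0,0,0],[0,0,0,0,0]]' 35 | head -2
python3 - <<'E'
from h import *
togo(.48,-.114,.094,1.1)
im=grab('wrist','wr2.png');np.savez('wr2.npz',w=cloud(im))
im=grab('side','side2.png');np.savez('side2.npz',w=cloud(im))
a=cv2.imread('pics/wr2.png');b=cv2.imread('pics/side2.png')[100:260,170:383]
cv2.imwrite('pics/c2.png',np.hstack([cv2.resize(a,(400,300)),cv2.resize(b,(400,300))]))
E
```

```text
clock: 8.28
position: [0.4827, -0.1178, 0.1673]
t 8.275 pos [ 0.4827 -0.1178  0.1673] yaw 1.0 togo [ 0.094 -0.063  1.832] turn -0.024 F [ 0.26  0.76 -3.19] w 0.13491313078157105 34.99340772628784
```

View pics/c2.png

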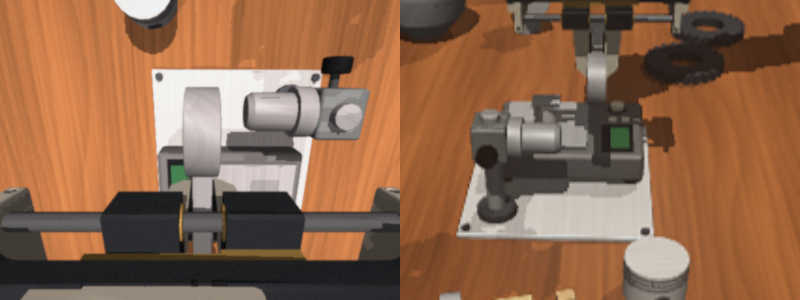

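The left half (wrist view) shows the held rod's big eye at (203,130) and the spigot beside it, from its tip at (247,112) to its shoulder at (290,112). The right half (side view) shows the rod above and in front of the spigot.

```bash
python3 - <<'E'
from h import *
from scipy.optimize import least_squares
for n,(v0,v1,u0,u1) in(('wr2',(95,190,300,380)),('side2',(140,220,200,320))):
    w=np.load(n+'.npz')['w'];P=w[v0:v1,u0:u1].reshape(-1,3);P=P[~np.isnan(P[:,0])]
    s=P[(P[:,0]>.532)&(P[:,0]<.561)&(abs(P[:,1]+.062)<.023)&(P[:,2]>.095)]
    f=lambda p,k:np.hypot(k[:,1]-(p[0]+p[2]*(k[:,0]-.549)),k[:,2]-p[1])-.018
    o=least_squares(f,[-.062,.113,0],args=(s,),loss='soft_l1',f_scale=.0005)
    t=s[abs(s[:,1]-o.x[0])<.004]
    print(n,len(s),'axis',o.x.round(4),np.median(abs(o.fun)),'ridge',np.median(t[:,2]))
    q=P[(abs(P[:,1]+.062)<.02)&(P[:,2]>.1)&(P[:,0]<.6)];print(' tip x',np.percentile(q[:,0],[0,1,3]).round(4))
w=np.load('wr2.npz')['w'];P=w[100:235,225:292].reshape(-1,3);P=P[P[:,2]>.17]
print('eye x',np.percentile(P[:,0],[1,50,99]).round(4),'ymax',P[:,1].max(),'zmax',np.percentile(P[:,2],99))
t=P[(P[:,2]>P[:,2].max()-.004)];print('top mid y',t[:,1].mean())
f=lambda p:np.hypot(P[:,1]-p[0],P[:,2]-p[1])-.028
q=P;o=least_squares(f,[-.066,.187],loss='soft_l1',f_scale=.001);print('eye c',o.x,np.median(abs(o.fun)),len(P))
st()
E
```

```text
wr2 2101 axis [-0.0618  0.1156  0.0131] 0.0003591148331746237 ridge 0.133504809485662
 tip x [0.5206 0.5209 0.521 ]
side2 236 axis [-0.0637  0.1153  0.0083] 0.0006806250585275602 ridge 0.13296542126263994
 tip x [0.4716 0.4736 0.4779]
eye x [0.4709 0.4809 0.4915] ymax -0.03825624722092355 zmax 0.21735055969481445
top mid y -0.0654372309126316
eye c [-0.06657945  0.18850698] 0.0003786381318416944 5908
{'clock': 8.375, 'position': [0.483, -0.116, 0.168], 'ee_rot': [-2.198, -2.243, 0.0], 'force': [0.405, 0.702, -4.374], 'width': 0.137, 'gripper_force': 34.994}
```

```bash
python3 -m creep '[[0.12,0,0.3,0,0],[0,0,0.6,0,0],[0,0,0.6,0,0],[0,0,0.3,0,0],[0,0,0,0,0],[0,0,0,0,0]]' 35 | head -2
cat > rel.py <<'E'
from h import *
from scipy.optimize import least_squares
im=grab('wrist','wr_%d.png'%(readout.observe()['clock']*1000));w=cloud(im);togo(.549,-.1115,.095,1.0)
P=w[60:235].reshape(-1,3);P=P[~np.isnan(P[:,0])];P=P[P[:,2]>.095]
tcp=np.array(readout.observe()['position'])
E=P[(abs(P[:,0]-tcp[0])<.0105)&(P[:,1]>tcp[1]+.03)]
f=lambda p,k,r:np.hypot(k[:,1]-p[0],k[:,2]-p[1])-r
e=least_squares(f,[tcp[1]+.05,tcp[2]+.02],args=(E,.028),loss='soft_l1',f_scale=.001)
S=P[(P[:,0]>max(.532,tcp[0]+.013))&(P[:,0]<.561)&(abs(P[:,1]+.062)<.023)]
print('eye',e.x.round(4),len(E),'x',np.percentile(E[:,0],[1,50,99]).round(4))
if len(S)>50:
    o=least_squares(f,[-.062,.1156],args=(S,.018),loss='soft_l1',f_scale=.001);print('axis',o.x.round(4),len(S))
E
python3 rel.py
```

```text
clock: 9.12
position: [0.4844, -0.112, 0.0969]
t 9.175 pos [ 0.4844 -0.1121  0.0971] yaw 1.12 togo [-0.016  1.614  0.054] turn 0.03 F [-0.55  0.31 -2.82] w 0.13911384036380942 34.99340236186981
eye [-0.0605  0.1181] 5016 x [0.4741 0.483  0.4919]
axis [-0.0618  0.1156] 4579
```

```bash
python3 -m creep '[[-0.02,0.1,0.06,0,0],[0,0.15,0,0,0],[0,0.2,0,0,0],[0,0.15,0,0,0],[0,0,0,0,0],[0,0,0,0,0]]' 35; python3 rel.py
```

```text
clock: 9.93
position: [0.5075, -0.1125, 0.0938]
ee_rot: [-2.199, -2.243, 0.001]
force: [0.4, 0.3, -3.6]
width: 0.138
gripper_force: 35.0
t 9.975 pos [ 0.5075 -0.1126  0.0938] yaw 1.11 togo [ 0.006  1.038 -0.029] turn 0.028 F [-0.57  0.39 -2.66] w 0.13797271897916874 34.99324142932892
eye [-0.0611  0.115 ] 5069 x [0.4972 0.5061 0.5152]
axis [-0.0617  0.1156] 4844
```

```bash
python3 -m creep '[[-0.01,0.1,-0.015,0,0],[0,0.2,0,0,0],[0,0.2,0,0,0],[0,0,0,0,0],[0,0,0,0,0]]' 35|sed -n 2,4p;  python3 rel.py
```

```text
position: [0.5276, -0.1125, 0.0943]
ee_rot: [-2.2, -2.243, 0.0]
force: [-0.2, 0.6, -3.5]
t 10.65 pos [ 0.5275 -0.1125  0.0944] yaw 1.11 togo [ 0.016  0.539 -0.016] turn 0.028 F [ 0.58 -0.06 -3.11] w 0.13946670250239793 34.99336302280426
eye [-0.0611  0.1155] 5332 x [0.5172 0.5266 0.5377]
axis [-0.0617  0.1156] 3410
```

Entering the bore with no contact force so far.

```bash
python3 -m creep '[[-0.01,0.15,0,0,0],[0,0.15,0,0,0],[0,0.12,0,0,0],[0,0,0,0,0],[0,0,0,0,0]]' 35|sed -n 2,4p;  python3 rel.py
```

```text
position: [0.5444, -0.1126, 0.0944]
ee_rot: [-2.2, -2.243, 0.0]
force: [0.2, 0.4, -3.5]
t 11.325 pos [ 0.5443 -0.1127  0.0944] yaw 1.11 togo [ 0.027  0.117 -0.014] turn 0.028 F [ 0.22  0.18 -3.55] w 0.1391377856907342 34.99338984489441
eye [-0.0612  0.1155] 5329 x [0.534  0.5435 0.5545]
axis [-0.0616  0.1156] 607
```

```bash
python3 -m creep '[[0,0,0.02,0,0],[0,0,0.02,0,0],[0,0,0,0,0]]' 15|sed -n 2,7p; python3 -m creep '[[0,0,0.01,0,0],[0,0,0.01,0,0],[0,0,0,0,0]]'|sed -n 2,4p;python3 -m creep '[[0,0,0.01,0,0],[0,0,0,0,0]]'|sed -n 2,4p
```

```text
position: [0.5445, -0.1127, 0.0928]
ee_rot: [-2.2, -2.243, 0.0]
force: [0.2, -0.0, -3.7]
width: 0.139
gripper_force: 15.0
position: [0.5446, -0.1126, 0.0921]
ee_rot: [-2.2, -2.243, 0.0]
force: [0.2, -0.7, -3.2]
position: [0.5446, -0.1126, 0.0917]
ee_rot: [-2.2, -2.243, 0.0]
force: [-0.1, -0.4, -3.3]
```

```bash
for i in 1 2; do python3 -m creep '[[0,0,0.01,0,0],[0,0,0,0,0]]'|sed -n '2p;4p';done; python3 -m creep '[[0,0,0.01,0,0],[0,0,0,0,0]]'|sed -n '2p;4p'
```

```text
position: [0.5446, -0.1126, 0.0914]
force: [0.4, -0.6, -2.1]
position: [0.5447, -0.1125, 0.0911]
force: [-1.0, 0.5, -0.0]
position: [0.5446, -0.1124, 0.0906]
force: [-1.8, 1.7, 0.6]
```

```bash
for i in 1 2; do python3 -m creep '[[0,0,0.01,0,0],[0,0,0,0,0]]' 10|sed -n '2p;4p';done; python3 rel.py; python3 - <<'E'
from h import *
im=grab('side','s3.png');b=im['pixels'][100:260,190:370];cv2.imwrite('pics/s3c.png',cv2.resize(b,(675,600),interpolation=2))
E
```

```text
position: [0.5447, -0.1126, 0.0901]
force: [-1.0, 0.4, -0.6]
position: [0.5447, -0.1127, 0.0899]
force: [-0.9, 1.5, 1.8]
t 13.625 pos [ 0.5447 -0.1127  0.0899] yaw 1.11 togo [ 0.028  0.107 -0.128] turn 0.027 F [-0.13  1.55  0.34] w 0.14096993215314846 10.000000298023224
eye [-0.0612  0.1124] 5466 x [0.5345 0.544  0.5549]
axis [-0.0616  0.1156] 576
```

View pics/s3c.png

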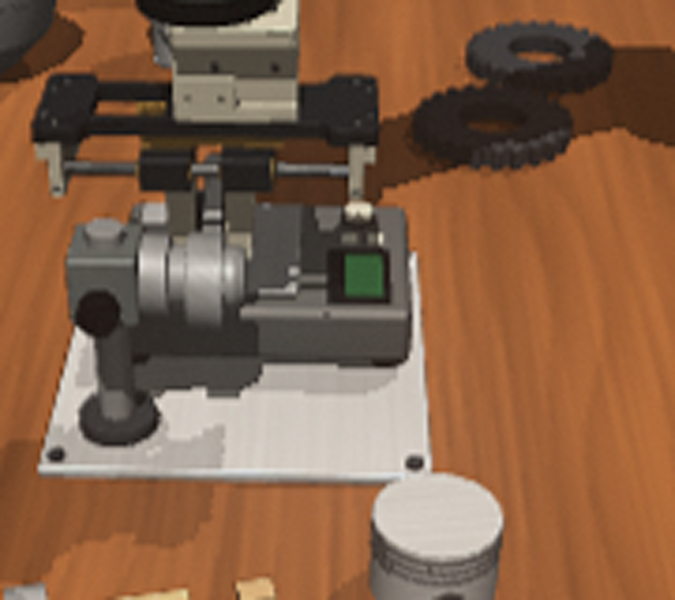

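The rod is on the spigot, with the eye at (205,280) between the tip and the shoulder. The small end still has to come down, so I'll keep lowering by feel.

```bash
for i in 1 2; do python3 -m creep '[[0,0,0.01,0,0],[0,0,0,0,0]]' 10|sed -n '2p;4p';done
```

```text
position: [0.5447, -0.1127, 0.0898]
force: [-1.9, 0.2, 6.2]
position: [0.5448, -0.1127, 0.0897]
force: [-3.5, 0.9, 10.0]
```

```bash
python3 -m creep '[[0,0,0.01,0,0],[0,0,0,0,0]]' 10|sed -n '2p;4p'
```

```text
position: [0.5448, -0.1127, 0.0896]
force: [-4.7, 1.1, 12.8]
```

```bash
python3 -m creep '[[0,0,-0.015,0,0],[0,0,-0.01,0,0],[0,0,0,0,0]]' 10|sed -n '2p;4p'; python3 - <<'E'
from h import *
w=cloud(grab('top','t4.png'))
# rod top heights along the line: eye tops and rest
P=w[150:250,255:365].reshape(-1,3);P=P[(abs(P[:,0]-.546)<.009)&(P[:,2]>.1)]
for lo in np.arange(-.215,-.03,.01):
    m=(P[:,1]>=lo)&(P[:,1]<lo+.01)
    if m.any():print(round(lo,3),m.sum(),np.median(P[m,2]).round(4))
E
```

```text
position: [0.5447, -0.1127, 0.0897]
force: [-1.4, 0.5, 5.1]
-0.095 8 0.1482
-0.085 41 0.1348
-0.075 95 0.3002
-0.065 90 0.4429
-0.055 40 0.1361
-0.045 39 0.1254
```

```bash
python3 -m creep '[[0,0,-0.01,0,0],[0,0,0,0,0],[0,0,0,0,0]]' 4|sed -n '2p;4p;6p'; python3 -m creep '[[0,0,0,0,0.17],[0,0,0,0,0.2],[0,0,0,0,0.25],[0,0,0,0,0.35],[0,0,0,0,0.45],[0,0,0,0,0.45],[0,0,0,0,0.45]]'; python3 rel.py
```

```text
position: [0.5447, -0.1127, 0.0897]
force: [0.9, -0.1, -1.6]
gripper_force: 4.0
clock: 16.1
position: [0.5446, -0.1126, 0.0899]
ee_rot: [2.2, 2.243, -0.0]
force: [-0.4, -0.2, -0.3]
width: 0.451
gripper_force: 0.0
t 16.15 pos [ 0.5446 -0.1127  0.0899] yaw 1.11 togo [ 0.027  0.111 -0.127] turn 0.027 F [ 0.27  0.42 -0.09] w 0.45011630194531793 0.0
eye [-0.0612  0.1125] 5478 x [0.5343 0.5439 0.5547]
axis [-0.0615  0.1156] 603
```

```bash
python3 -m creep '[[0,0,-0.1,0,0.45],[0,0,-0.3,0,0.45],[0,0,-0.7,0,0.45],[0,0,-1,0,0.45],[0,0,-0.7,0,0.45],[0,0,0,0,0.45]]'|head -4; python3 - <<'E'
from h import *
im=cv2.imread('pics/top0.png');w=np.load('top0.npz')['w']
c=im[222:242,341:362].astype(int);m=(c.min(2)>140)
n,l,s,ct=cv2.connectedComponentsWithStats(m.astype(np.uint8));print(s.tolist(),(ct+[341,222]).round(2).tolist())
i=1+s[1:,4].argmax();k=w[222:242,341:362][l==i];print('key',np.nanmedian(k,0).round(4),np.nanmean(k,0).round(4),np.nanpercentile(k[:,2],[10,90]).round(4))
print(np.round(readout.observe()['joints'],2))
x=cloud(grab('wrist','w5.png'));b=cv2.imread('pics/w5.png');cv2.imwrite('pics/w5c.png',cv2.resize(b,(400,300)))
togo(.458,-.241,.12,1)
E
```

```text
clock: 16.9
position: [0.5462, -0.1126, 0.2051]
ee_rot: [2.197, 2.24, 0.005]
force: [0.2, 0.6, -0.6]
[[0, 0, 21, 20, 374], [6, 6, 8, 7, 42], [0, 12, 1, 4, 4]] [[351.18, 231.51], [350.33, 231.02], [341.0, 235.5]]
key [ 0.4589 -0.2411  0.0612] [ 0.4589 -0.2413  0.0612] [0.0585 0.0639]
[ 0.4   0.38 -0.39  1.75  0.16  1.04 -0.03]
t 16.95 pos [ 0.5452 -0.1127  0.2034] yaw 1.11 togo [-3.164 -2.247  2.082] turn 0.028 F [ 0.19 -0.25 -0.78] w 0.4471300921172773 0.0
```

View pics/w5c.png

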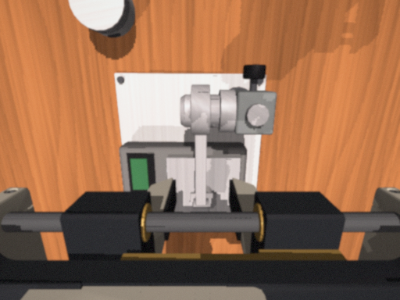

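The rod lies on the spigot with its big eye at (200,105), and its small end is over the rest at (200,200). On to the key.

```bash
python3 -m creep '[[-0.8,-0.56,0,0,0.2],[-0.8,-0.56,0,0,0],[-0.8,-0.56,0,0,0],[-0.78,-0.56,0,0,0],[0,0,0,1,0],[0,0,0,1,0],[0,0,0,1,0],[0,0,0,1,0],[0,0,0,1,0],[0,0,0,1,0],[0,0,0,1,0],[0,0,0,1,0]]' 20 >/dev/null;  python3 -m creep '[[0,0,0,1,0],[0,0,0,1,0],[0,0,0,1,0],[0,0,0,1,0],[0,0,0,1,0],[0,0,0,1,0],[0,0,0,1,0],[0,0,0,1,0],[0,0,0,1,0],[0,0,0,1,0],[0,0,0,1,0],[0,0,0,1,0]]'>/dev/null;python3 -m creep '[[0,0,0,1,0],[0,0,0,1,0],[0,0,0,0.5,0],[0,0,0,0,0]]'|tail -2; python3 -c "
from h import *
togo(.4588,-.2412,.075,-89)"
```

```text
width: 0.003
gripper_force: 0.0
t 20.45 pos [ 0.4572 -0.2414  0.2015] yaw -88.85 togo [ 0.043 -0.004  3.162] turn 0.037 F [-0.13  1.03 -0.62] w 0.002569908781493662 0.0
```

```bash
python3 -m creep '[[0.04,0,0.3,0,0],[0,0,0.7,0,0],[0,0,0.8,0,0],[0,0,0.7,0,0],[0,0,0.4,0,0],[0,0,0.2,0,0],[0,0,0.05,0,0],[0,0,0,0,0],[0,0,0,0,0]]'>/dev/null; python3 - <<'E'
from h import *
togo(.4588,-.2412,.065,-89)
b=grab('side')['pixels'][120:220,230:364];cv2.imwrite('pics/s6.png',cv2.resize(b,(670,500),interpolation=2))
E
```

```text
t 21.575 pos [ 0.4596 -0.2417  0.0766] yaw -88.89 togo [-0.019 -0.014  0.29 ] turn 0.028 F [-0.29 -0.47 -0.07] w 0.002877821055088853 0.0
```

View pics/s6.png

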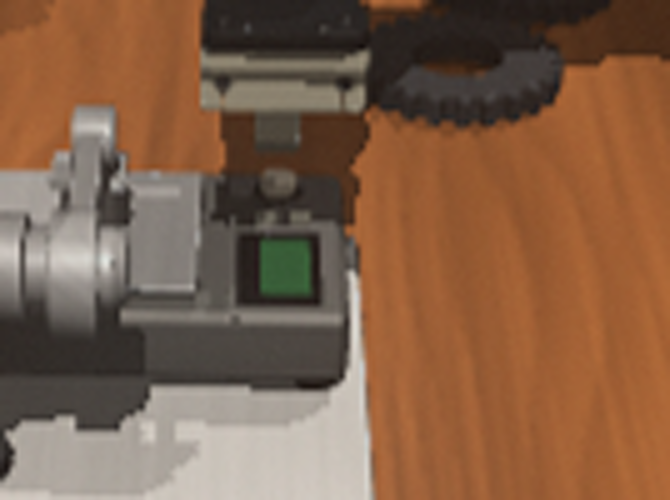

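The closed fingers are at (277,130), straight above the hold key at (280,183).

```bash
python3 -m creep '[[-0.02,0,0.1,0,0],[0,0,0.1,0,0],[0,0,0.05,0,0],[0,0,0,0,0],[0,0,0,0,0]]'|sed -n '2p;4p';for i in 1 2 3; do python3 -m creep '[[0,0,0.02,0,0],[0,0,0,0,0]]' |sed -n '2p;4p';done
```

```text
position: [0.4583, -0.2415, 0.0659]
force: [0.4, 0.5, 0.4]
position: [0.4583, -0.2416, 0.0651]
force: [-0.2, -0.2, -0.8]
position: [0.4582, -0.2415, 0.0643]
force: [-0.7, 0.4, 0.2]
position: [0.4582, -0.2415, 0.0635]
force: [-0.4, 0.9, -0.3]
```

```bash
for i in 1 2 3; do python3 -m creep '[[0,0,0.01,0,0],[0,0,0,0,0]]' |sed -n '2p;4p';done
```

```text
position: [0.4583, -0.2415, 0.0631]
force: [0.6, -0.2, -0.1]
position: [0.4583, -0.2415, 0.0627]
force: [0.1, 0.6, 0.4]
position: [0.4582, -0.2415, 0.0623]
force: [-0.3, -1.2, 0.5]
```

```bash
for i in 1 2; do python3 -m creep '[[0,0,0.01,0,0],[0,0,0,0,0]]' |sed -n '2p;4p';done
```

```text
position: [0.4583, -0.2415, 0.0619]
force: [0.2, -0.1, -0.0]
position: [0.4583, -0.2416, 0.0616]
force: [0.3, 0.3, 0.0]
```

```bash
for i in 1 2; do python3 -m creep '[[0,0,0.01,0,0],[0,0,0,0,0]]' |sed -n '2p;4p';done
```

```text
position: [0.4583, -0.2416, 0.0612]
force: [-0.2, 0.1, 3.5]
position: [0.4583, -0.2416, 0.0608]
force: [-0.6, 0.5, 4.3]
```

```bash
for i in 1 2; do python3 -m creep '[[0,0,0.01,0,0],[0,0,0,0,0]]' |sed -n '2p;4p';done
```

```text
position: [0.4583, -0.2416, 0.0604]
force: [-1.3, 0.2, 4.2]
position: [0.4583, -0.2416, 0.0599]
force: [-1.3, -0.0, 3.2]
```

```bash
for i in 1 2; do python3 -m creep '[[0,0,0.01,0,0],[0,0,0,0,0]]' |sed -n '2p;4p';done
```

```text
position: [0.4583, -0.2415, 0.0595]
force: [-0.8, -0.1, 3.1]
position: [0.4583, -0.2415, 0.0591]
force: [0.1, -0.4, 3.2]
```

```bash
python3 -m creep '[[0,0,0.008,0,0],[0,0,0,0,0],[0,0,0,0,0]]' |sed -n '2p;4p'; python3 -c "
from h import *
st()"
```

```text
position: [0.4583, -0.2415, 0.0588]
force: [-0.6, 0.1, 2.8]
{'clock': 26.125, 'position': [0.458, -0.242, 0.059], 'ee_rot': [3.141, 0.03, -0.0], 'force': [-0.553, 0.114, 2.85], 'width': 0.007, 'gripper_force': 1.107}
```

```bash
python3 -m creep '[[0,0,-0.05,0,0],[0,0,-0.1,0,0],[0,0,-0.3,0,0],[0,0,-0.7,0,0],[0,0,-0.8,0,0],[0,0,-0.8,0,0],[0,0,0,0,0],[0,0,0,0,0],[0,0,0,0,0]]' | sed -n '1,2p;4p'; python3 - <<'E'
from h import *
b=grab('side')['pixels'][120:220,230:364];cv2.imwrite('pics/s7.png',cv2.resize(b,(670,500),interpolation=2))
E
```

```text
clock: 27.25
position: [0.4576, -0.2413, 0.168]
force: [-0.1, -0.3, 0.0]
```

View pics/s7.png

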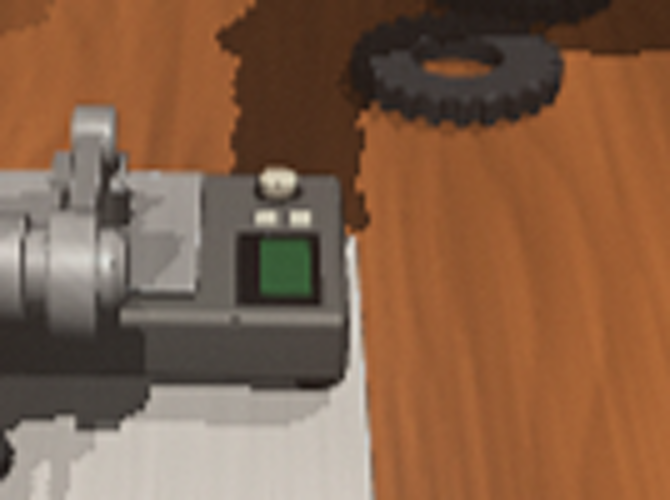

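The key is up again at (278,182). The rod hangs on the spigot with its small eye at (93,125) on the rest, and the arm is clear.

```bash
python3 -c "
from cell import sign_off
print(sign_off())"
```

```text
the job is handed in; nothing more can be done
None
```

The one-piece rod hangs by its big eye on the spigot with its small end on the scale's rest, and the hold key was pressed about 3 mm, past its click, and is up again. I handed the job in after about 27 s of robot time, and no verdict came back.

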